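Move the red spring-tine carrier to the blue rail

ROBOT

A 6-joint arm with a two-finger parallel gripper is mounted at the origin on the work surface. World frame = base frame: x ahead of the robot, y to its left, z up, the work surface at z = 0. Lengths are in m, angles in degrees, forces in N, time in s.
With the tool pointing down it reaches from about 0.375 to 0.925 m from the base axis. Payload 5.7 kg.
Tool frame: the origin (TCP) lies midway between the tips of the shut fingers; the grasp point (between the pads) lies 19 mm behind it; z points along the fingers, y is the line along which they close (so a half turn about z gives the same grasp; the last joint's range is limited). The gripper opens to 88 mm and grips with 3 to 60 N. Pads are 20 mm wide; open, the fingers measure 115 mm over their backs; the gripper's body (75 mm by 178 mm) begins 61 mm behind the grasp point.
Start: joints at [64.91, 20.558, 86.54, -0, 72.909, -6.595], TCP at [0.19, 0.569, 0.223] pointing down, gripper open.
Joint ranges: [-170.27, 170.27], [-57.76, 135], [12.27, 136.19], [-55.21, 235.2], [11.17, 155.16], [-170.74, 170.74]. Speed limits (degrees/s): [136.94, 136.94, 180, 180, 180, 180].

INTERFACE

Orientations are given as [roll, pitch, yaw] about the fixed x, y, z axes, in that order (R = Rz(yaw) Ry(pitch) Rx(roll)).
In Python, from station import observe, read_camera, get_calibration, job gives the robot as it stands.
- The arm moves only by the tool drive_tool, never from a script. Its argument "moves" is a list of rows, each a list of 7 numbers: the finger opening in m, from 0 to 0.0878, then the shift along the world's x, y, z in m, then the turn, a rotation vector about the world's x, y, z in degrees. In form: [[hand, x, y, z, rx, ry, rz], ...]. A call has 1 to 12 rows; each row is the pose to reach, as a shift and turn from the pose commanded when the call began; what a row does not reach only later rows make up. A row lasts 1/8 s, in which the tool goes at most 62.5 mm and 10.7 degrees, less where a joint would pass 70% of its speed; a pose out of reach is approached as far as the arm can. A call with a gripper value outside its range is refused whole. The fingers move at their own pace and stop on an object; "force" is the grip in N (left out, the last holds). Time passes only in rows, so rows that repeat a pose let the fingers close. It gives the time, the measured TCP pose, the force, the opening and the grip force at its end, in the units of the state.
- observe(): the state, without advancing time (a new reading comes with each control period).
- read_camera(name): name is "side" or "top" or "wrist"; returns (picture, depth): 420x560x3 uint8, red, green, blue; 420x560 float32, m along the optical axis (not along the pixel's ray), 0 where there is no reading.
- get_calibration(name): a dict with "fx", "fy", "cx", "cy" (pixels), "k1" (the pictures are not rectified: a ray, as slopes to the right and down, at radius r is drawn at 1 + k1 r^2 times it, then the intrinsics apply), "extrinsics" (4x4, takes a point from camera to world coordinates). Camera axes: x right, y down, z forward; pixel columns grow to the right and rows downward; lengths in m; the calibration is good to about 2 mm. A picture is of the moment at which its call begins: read the wrist's pose just before it. get_calibration takes no time and is no camera call; for the wrist camera it gives the pose at the moment of the call.
- job.finish_job(): hands the job in; it is judged then, once.
The state is a dict: "time": time; "q": joint angles; "joint_velocities": joint speeds; "joint_torque": joint torques, N m; "position": TCP position; "eef_rot": TCP orientation; "contact_force": force on the tool from outside, world axes, zero at the start; "ft_torque": the same for the moment, N m; "width": finger opening in m; "finger_force": force on a finger pad.
Only numpy, scipy, OpenCV 4.12 (cv2) and the standard library are available. Lean on these libraries where they do the work, as an engineer would, in place of code of your own. Each camera call takes 0.05 s, during which the arm holds its last target. There are 200 camera calls.

TASK

Lift the red spring-tine carrier off the orange stand's rail, up over the end stop, and hang it straight in a free place on the blue stand's rail, between that stand's end stops. Lower it onto the rail rather than dropping it, let go, and leave the green and yellow carriers hanging where they are.

Things in the scene. Friction and masses are not known exactly. Their poses are not given: they have to be found in the camera images.
- red_carrier: Red saddle with two spring tines, 0.15-0.3 kg, hung astride the orange stand's rail. Origin: on the rail axis; z up, y along the rail. Grip block on top, 18 (x) x 30 (y) mm, 13 to 56 mm above the origin: grip it across the rail (along x), 40 mm up. Jaws below it: upside-down V, mouth 42 mm wide, self-centring. Tines reach 84 mm below the origin, x +-37 mm: raise over 120 mm to pass a stop.
- green_carrier: Green carrier, same shape and frame as the red one, also hung on the orange stand's rail, 80 mm or more from the red one. A bystander.
- yellow_carrier: Yellow carrier, same shape and frame as the red one, hung on the blue stand's rail up to 60 mm from the rail's middle, on either side. A bystander.
- blue_stand: Dark blue fixed stand. Origin: centre of its underside; y along the rail, z up. Round steel rail 12 mm thick, axis 150 mm up, 220 mm clear length; at each end (y +-113 mm) a stop plate 50 mm wide, 6 thick, top 181 mm up. Foot 120 x 210 x 12 mm. The orange stand (untracked, same shape) stands to its left or right, within 180 mm nearer or farther and 0.7 rad of parallel.

How it is judged:
By the outcome, as a careful person would: the job done as asked, in the order asked, and still so for the second after the job is handed in, with the robot touching nothing.
It also fails if it takes over 42 s, if anything falls off the work surface, if the arm or the gripper's body presses on something with over 40 N, if the wrist force passes 120 N, or if a joint passes its speed limit or range.

## Working session

There is one attempt and no reset: what is moved stays moved. The work goes in short steps, Python scripts to look and compute and a tool call to move; the robot and the scene stay as the last step left them, time stands still between calls to the robot, and variables do not carry over. Pictures are saved under pics/ and viewed, at most 10 in all, crops included, and the job is handed in when it is done.

Besides the shell and the picture viewer there is one more tool, called after ">>>" as a command line: name --pt "numbers of a row" for each row, then --argument value for the rest. drive_tool: Moves the arm, as the interface text tells. Its arguments: {"type":"object","properties":{"moves":{"type":"array"},"force":{"type":"number"}},"required":["moves"]}

```bash
mkdir -p pics
cat > h.py <<'E'
import numpy as np,cv2
from station import observe,read_camera,get_calibration,job
def snap(n,f):
    c=get_calibration(n);im,d=read_camera(n)
    cv2.imwrite(f'pics/{f}.png',im[:,:,::-1]);np.savez(f'pics/{f}.npz',im=im,d=d,E=c['extrinsics'],k=[c['fx'],c['fy'],c['cx'],c['cy'],c['k1']])
def cloud(f):
    z=np.load(f'pics/{f}.npz');fx,fy,cx,cy,k1=z['k'];d=z['d']
    K=np.array([[fx,0,cx],[0,fy,cy],[0,0,1]]);v,u=np.mgrid[:d.shape[0],:d.shape[1]]
    p=cv2.undistortPoints(np.stack([u,v],-1).reshape(-1,1,2).astype(float),K,np.array([k1,0,0,0.])).reshape(*d.shape,2)
    P=np.dstack([p*d[...,None],d]);E=z['E']
    return z['im'],d,P@E[:3,:3].T+E[:3,3]
E
python3 -c "
from h import *
snap('top','t0');snap('side','s0');print(observe())
a=cv2.imread('pics/t0.png');print(get_calibration('top')['extrinsics'],get_calibration('side')['extrinsics'])"
```

```text
{'time': 0.1, 'q': array([ 6.49092385e+01,  2.05928800e+01,  8.65915398e+01, -2.48017514e-03,
        7.29081159e+01, -6.59175709e+00]), 'joint_velocities': array([ 0.06837622, -0.02685451, -0.08127965,  0.09388529, -0.03853052,
        0.06400551]), 'joint_torque': array([-1.25046907e-03, -5.16351163e+01, -2.71409065e+01,  6.76057208e-02,
        2.76965986e-02, -5.56055647e-05]), 'position': array([0.19010479, 0.56844301, 0.22191157]), 'eef_rot': array([-1.79907804e+02, -8.26876549e-03,  1.61501720e+02]), 'contact_force': array([0.08482185, 0.54184775, 0.17588856]), 'ft_torque': array([-0.02726904, -0.00956563, -0.00392144]), 'finger_force': 0.0, 'width': 0.08771297910534379}
[[-0.02837654 -0.97692089  0.21170818  0.33420276]
 [-0.99958666  0.02871005 -0.0014991  -0.01780404]
 [-0.00461365 -0.21166321 -0.97733178  1.17400084]
 [ 0.          0.          0.          1.        ]] [[-0.98989315 -0.10980774  0.08974298  0.46806853]
 [-0.14009685  0.65897713 -0.73900069  0.78173451]
 [ 0.02200942 -0.74410443 -0.66770067  0.84482278]
 [ 0.          0.          0.          1.        ]]
```

View pics/t0.png

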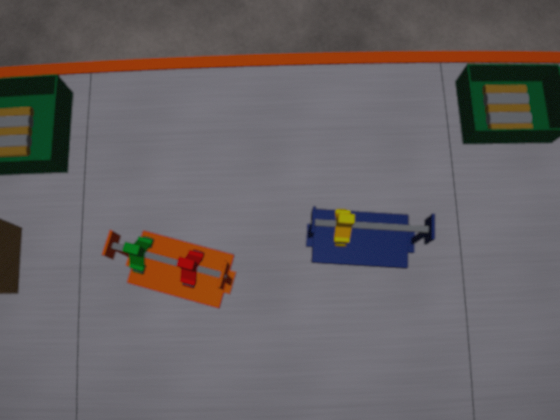

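View pics/s0.png

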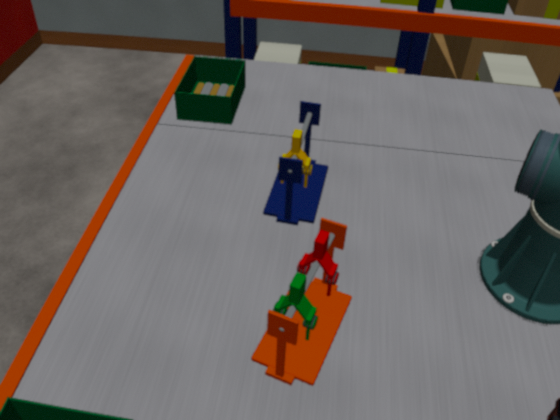

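The top view shows the orange stand (x≈105–235, y≈230–305) with green (138,252) and red (190,267), and the blue stand (308–435, 208–268) with yellow at (344,225). I'll measure these from depth.

```bash
cat > m.py <<'E'
from h import *
def rng(h,lo,hi): return (h>=lo)&(h<=hi)
for f in ['t0','s0']:
    im,d,P=cloud(f);H=cv2.cvtColor(im,cv2.COLOR_RGB2HSV);h,s,v=[H[...,i].astype(int) for i in range(3)]
    ok=(d>0)&(np.linalg.norm(P[...,:2]-[.45,0],axis=2)<.5)&(P[...,2]<.3)
    M={'red':((h<4)|(h>175))&(s>180)&(v>90),'green':rng(h,50,70)&(s>170)&(v>80),'yel':rng(h,22,31)&(s>170)&(v>120),'ora':rng(h,5,13)&(s>170),'blue':rng(h,110,125)&(s>120)}
    for n,m in M.items():
        m=m&ok
        if n in('red','green','yel'):
            q=P[m&(P[...,2]>.1)]; t=q[q[:,2]>np.percentile(q[:,2],97)-.006]
            print(f,n,m.sum(),'top',t.mean(0).round(4),np.ptp(t,axis=0).round(3),len(t))
        else:
            q=P[m&(P[...,2]<.03)&(P[...,0]<.75)]; 
            r=cv2.minAreaRect((q[:,:2]*1000).astype(np.float32)); print(f,n,'foot',r)
            q=P[m&(P[...,2]>.155)]
            c=q.mean(0);k=(q[:,:2]-c[:2])@np.linalg.svd(q[:,:2]-c[:2],full_matrices=False)[2][0]
            for g in (q[k<0],q[k>0]): print('  stop',np.median(g,0).round(4),(g.min(0)).round(3),g.max(0).round(3),len(g))
E
python3 m.py
```

```text
t0 red 497 top [0.4585 0.1488 0.2071] [0.02  0.03  0.007] 154
t0 green 260 top [0.4881 0.2492 0.2077] [0.019 0.03  0.007] 122
t0 yel 283 top [ 0.5332 -0.1421  0.2071] [0.018 0.028 0.009] 144
t0 ora foot ((472.38946533203125, 195.63421630859375), (234.3560791015625, 116.1892318725586), 73.44866943359375)
  stop [0.4441 0.0864 0.1818] [0.416 0.077 0.155] [0.476 0.167 0.21 ] 146
  stop [0.502  0.3017 0.1789] [0.482 0.294 0.155] [0.526 0.31  0.186] 140
t0 blue foot ((526.9005126953125, -197.266845703125), (232.17555236816406, 115.54557800292969), 84.72203063964844)
  stop [ 0.5337 -0.0844  0.1814] [ 0.514 -0.089  0.155] [ 0.558 -0.081  0.187] 81
  stop [ 0.5169 -0.3073  0.1786] [ 0.494 -0.312  0.155] [ 0.539 -0.304  0.185] 109
s0 red 591 top [0.4586 0.1531 0.2062] [0.022 0.032 0.008] 142
s0 green 432 top [0.4885 0.2528 0.2065] [0.02  0.028 0.006] 143
s0 yel 213 top [ 0.5316 -0.1405  0.2058] [0.016 0.028 0.007] 62
s0 ora foot ((472.5753173828125, 197.44386291503906), (237.1827392578125, 117.87088775634766), 73.53043365478516)
  stop [0.4395 0.0903 0.17  ] [0.419 0.082 0.155] [0.463 0.139 0.206] 278
  stop [0.5031 0.307  0.1723] [0.481 0.296 0.155] [0.526 0.315 0.184] 382
s0 blue foot ((526.8358154296875, -193.34799194335938), (235.35675048828125, 114.81007385253906), 84.61371612548828)
  stop [ 0.516  -0.3061  0.1692] [ 0.495 -0.312  0.155] [ 0.538 -0.3    0.184] 168
  stop [ 0.5379 -0.0824  0.1693] [ 0.516 -0.088  0.155] [ 0.56  -0.077  0.183] 215
```

>>> drive_tool --pt "0.0878 0 0 0.05 0 0 -5" --pt "0.0878 0.02 -0.03 0.08 0 0 -13" --pt "0.0878 0.05 -0.075 0.08 0 0 -22" --pt "0.0878 0.08 -0.12 0.08 0 0 -31" --pt "0.0878 0.11 -0.17 0.08 0 0 -40" --pt "0.0878 0.14 -0.22 0.08 0 0 -49" --pt "0.0878 0.17 -0.265 0.08 0 0 -58" --pt "0.0878 0.2 -0.31 0.08 0 0 -67" --pt "0.0878 0.23 -0.355 0.08 0 0 -76" --pt "0.0878 0.255 -0.395 0.08 0 0 -84" --pt "0.0878 0.269 -0.418 0.08 0 0 -87.5" --pt "0.0878 0.269 -0.418 0.08 0 0 -87.5"

```text
time: 1.6
position: [0.4599, 0.1496, 0.3022]
eef_rot: [-180.0, 0.0, 73.8]
contact_force: [0.2, -0.2, 0.3]
width: 0.0877
finger_force: 0.0
```

```bash
python3 -c "
from h import *
o=observe();snap('wrist','w1');print(o['position'],o['eef_rot'],o['q'].round(1))
im,d,P=cloud('w1');H=cv2.cvtColor(im,cv2.COLOR_RGB2HSV);h,s=H[...,0],H[...,1]
m=((h<4)|(h>175))&(s>170)&(d>0)&(P[...,2]>.198)&(P[...,2]<.225);q=P[m];print(m.sum(),q.mean(0))
print(cv2.minAreaRect((q[:,:2]*1000).astype(np.float32)))
"
```

```text
[0.45988607 0.14956634 0.30221853] [-1.79962601e+02  2.80493088e-02  7.38398974e+01] [ 9.8  6.9 93.7 -0.  79.5 26. ]
1014 [0.45984134 0.15296549 0.20596149]
((459.5721130371094, 151.82763671875), (29.58717155456543, 17.777149200439453), 73.36361694335938)
```

View pics/w1.png

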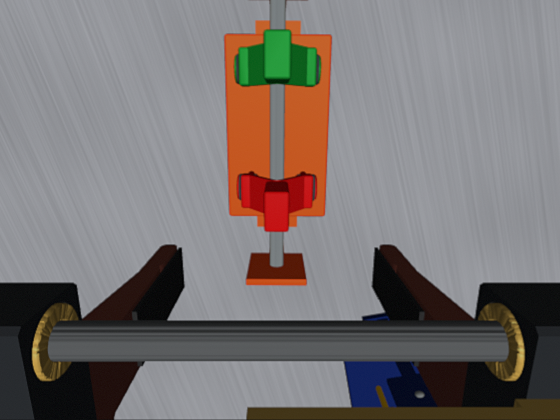

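The wrist view shows red's block at (277,210) in line with the fingers, with green well beyond at (278,55). I'll go down and grip it.

>>> drive_tool --pt "0.0878 0 0.001 -0.04 0 0 -0.3" --pt "0.0878 0 0.002 -0.08 0 0 -0.3" --pt "0.0878 0 0.002 -0.11 0 0 -0.3" --pt "0.0878 0 0.002 -0.132 0 0 -0.3" --pt "0.0878 0 0.002 -0.132 0 0 -0.3" --pt "0.01 0 0.002 -0.132 0 0 -0.3" --pt "0.01 0 0.002 -0.132 0 0 -0.3" --pt "0.01 0 0.002 -0.132 0 0 -0.3" --pt "0.01 0 0.002 -0.132 0 0 -0.3" --pt "0.01 0 0.002 -0.132 0 0 -0.3" --pt "0.01 0 0.002 -0.132 0 0 -0.3" --pt "0.01 0 0.002 -0.132 0 0 -0.3" --force 30

```text
time: 3.15
position: [0.4593, 0.153, 0.1706]
eef_rot: [-180.0, 0.0, 73.7]
contact_force: [-0.8, -0.5, 0.3]
width: 0.0214
finger_force: 0.0
```

>>> drive_tool --pt "0.01 0 0 0 0 0 0" --pt "0.01 0 0 0 0 0 0" --pt "0.01 0 0 0 0 0 0" --pt "0.01 0 0 0.005 0 0 0" --pt "0.01 0 0 0.015 0 0 0" --pt "0.01 0 0 0.03 0 0 0"

```text
time: 3.9
position: [0.4587, 0.153, 0.2012]
eef_rot: [-179.9, 0.0, 73.7]
contact_force: [0.8, -1.7, -2.5]
width: 0.0181
finger_force: 30.0
```

>>> drive_tool --pt "0.01 0 0 0.03 0 0 0" --pt "0.01 0 0 0.07 0 0 0" --pt "0.01 0 0 0.11 0 0 0" --pt "0.01 0 0 0.145 0 0 0" --pt "0.01 0 0 0.16 0 0 0" --pt "0.01 0.004 -0.02 0.16 0 0 1" --pt "0.01 0.01 -0.055 0.16 0 0 2" --pt "0.01 0.017 -0.095 0.16 0 0 3" --pt "0.01 0.024 -0.135 0.16 0 0 4" --pt "0.01 0.031 -0.175 0.16 0 0 5" --pt "0.01 0.038 -0.215 0.16 0 0 6" --pt "0.01 0.045 -0.255 0.16 0 0 7"

```text
time: 5.4
position: [0.5038, -0.1031, 0.36]
eef_rot: [-179.9, -0.0, 80.7]
contact_force: [-0.1, -0.6, -3.1]
width: 0.018
finger_force: 30.0
```

>>> drive_tool --pt "0.01 0.006 -0.04 0 0 0 1.5" --pt "0.01 0.012 -0.075 0 0 0 2.5" --pt "0.01 0.016 -0.105 0 0 0 3.5" --pt "0.01 0.0195 -0.125 0 0 0 4" --pt "0.01 0.0195 -0.128 0 0 0 4" --pt "0.01 0.0195 -0.128 0 0 0 4" --pt "0.01 0.0195 -0.128 0 0 0 4"

```text
time: 6.28
position: [0.5237, -0.2289, 0.3607]
eef_rot: [-180.0, -0.0, 84.8]
contact_force: [0.7, -0.4, -2.7]
width: 0.0177
finger_force: 30.0
```

```bash
python3 -c "
from h import *
o=observe();snap('wrist','w2');snap('side','s2');print(o['position'],o['eef_rot'],o['contact_force'])
im,d,P=cloud('w2');H=cv2.cvtColor(im,cv2.COLOR_RGB2HSV);h,s=H[...,0].astype(int),H[...,1]
def r(n,m):
    q=P[m&(d>0)];print(n,len(q),np.median(q,0).round(4),q.min(0).round(3),q.max(0).round(3))
    if len(q)>5:print(cv2.minAreaRect((q[:,:2]*1000).astype(np.float32)))
r('yel',(abs(h-27)<5)&(s>150)&(P[...,2]>.2)&(P[...,2]<.215))
r('foot',(abs(h-117)<8)&(s>120)&(P[...,2]<.03)&(P[...,2]>.005))
r('stop',(abs(h-117)<8)&(s>120)&(P[...,2]>.172)&(P[...,2]<.19))
r('rail',(s<60)&(P[...,2]>.15)&(P[...,2]<.165))
r('red',((h<4)|(h>175))&(s>170)&(P[...,2]>.2))
a=np.hstack([cv2.imread('pics/w2.png'),cv2.imread('pics/s2.png')[:,100:]]);cv2.imwrite('pics/c2.png',cv2.resize(a,(800,330)))
"
```

```text
[ 0.52370035 -0.2288968   0.36070276] [-1.79986013e+02 -2.73903135e-02  8.47588687e+01] [ 0.71787833 -0.35909627 -2.73897228]
yel 796 [ 0.533  -0.1423  0.2062] [ 0.524 -0.157  0.203] [ 0.543 -0.128  0.208]
((533.2770385742188, -142.57357788085938), (28.509037017822266, 16.81645965576172), 84.49458312988281)
foot 10068 [ 0.5266 -0.2033  0.0122] [ 0.463 -0.315  0.007] [ 0.596 -0.077  0.016]
((528.2611694335938, -196.22427368164062), (235.27389526367188, 117.70256042480469), 84.80040740966797)
stop 545 [ 0.5381 -0.0852  0.181 ] [ 0.514 -0.089  0.172] [ 0.562 -0.08   0.184]
((538.2022094726562, -84.50676727294922), (5.589803218841553, 48.00495910644531), 84.64515686035156)
rail 2025 [ 0.5284 -0.1929  0.1554] [ 0.513 -0.28   0.15 ] [ 0.562 -0.084  0.163]
((528.9111938476562, -183.27084350585938), (193.98568725585938, 48.943931579589844), 84.74861145019531)
red 7047 [ 0.525  -0.2198  0.3662] [ 0.487 -0.247  0.262] [ 0.561 -0.199  0.454]
((524.9530639648438, -222.0026092529297), (45.66940689086914, 73.12557220458984), 84.18290710449219)
```

View pics/c2.png

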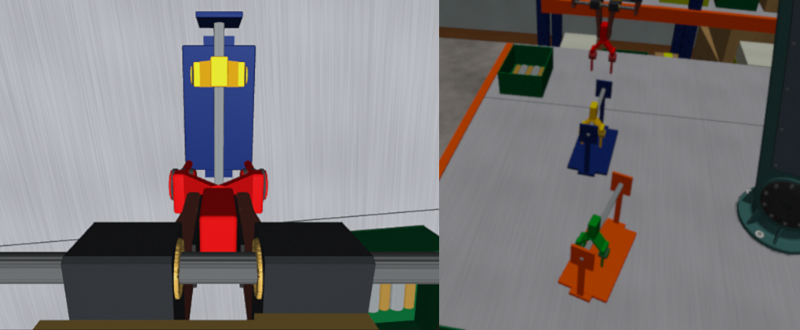

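The red carrier hangs straight in the hand (wrist crop around (215,215)). It is in line with the blue rail and clear of yellow at (218,72). Lowering it now, slowly at the end.

>>> drive_tool --pt "0.01 0.001 0 -0.03 0 0 0" --pt "0.01 0.001 0 -0.065 0 0 0" --pt "0.01 0.001 0 -0.1 0 0 0" --pt "0.01 0.001 0 -0.125 0 0 0" --pt "0.01 0.001 0 -0.145 0 0 0" --pt "0.01 0.001 0 -0.16 0 0 0" --pt "0.01 0.001 0 -0.17 0 0 0" --pt "0.01 0.001 0 -0.176 0 0 0" --pt "0.01 0.001 0 -0.18 0 0 0" --pt "0.01 0.001 0 -0.183 0 0 0" --pt "0.01 0.001 0 -0.185 0 0 0" --pt "0.01 0.001 0 -0.185 0 0 0"

```text
time: 7.88
position: [0.5248, -0.2301, 0.1757]
eef_rot: [-180.0, 0.0, 84.7]
contact_force: [0.3, 0.8, -2.1]
width: 0.0178
finger_force: 30.0
```

>>> drive_tool --pt "0.01 0 0 -0.001 0 0 0" --pt "0.01 0 0 -0.002 0 0 0" --pt "0.01 0 0 -0.003 0 0 0" --pt "0.01 0 0 -0.004 0 0 0" --pt "0.01 0 0 -0.004 0 0 0"

```text
time: 8.5
position: [0.5247, -0.23, 0.1715]
eef_rot: [-180.0, -0.0, 84.7]
contact_force: [0.2, 0.6, -2.0]
width: 0.0179
finger_force: 30.0
```

Not seated yet (force still shows the weight). A little more.

>>> drive_tool --pt "0.01 0 0 -0.0007 0 0 0" --pt "0.01 0 0 -0.0014 0 0 0" --pt "0.01 0 0 -0.0014 0 0 0" --pt "0.01 0 0 -0.0014 0 0 0"

```text
time: 9.0
position: [0.5246, -0.2301, 0.1707]
eef_rot: [-180.0, 0.0, 84.7]
contact_force: [-3.5, 0.4, 5.6]
width: 0.0177
finger_force: 30.0
```

>>> drive_tool --pt "0.01 -0.0008 0 0 0 0 0" --pt "0.01 -0.0008 0 0 0 0 0" --pt "0.01 -0.0008 0 0 0 0 0"

```text
time: 9.38
position: [0.5245, -0.23, 0.1706]
eef_rot: [180.0, 0.0, 84.7]
contact_force: [-1.5, 1.1, 4.6]
width: 0.0175
finger_force: 30.0
```

>>> drive_tool --pt "0.022 0 0 0 0 0 0" --pt "0.026 0 0 0 0 0 0" --pt "0.035 0 0 0 0 0 0" --pt "0.05 0 0 0 0 0 0" --pt "0.07 0 0 0 0 0 0" --pt "0.0878 0 0 0 0 0 0" --pt "0.0878 0 0 0 0 0 0" --pt "0.0878 0 0 0 0 0 0" --pt "0.0878 0 0 0 0 0 0" --pt "0.0878 0 0 0 0 0 0" --force 10

```text
time: 10.62
position: [0.524, -0.23, 0.1702]
eef_rot: [-180.0, 0.0, 84.7]
contact_force: [-0.3, 0.0, 0.5]
width: 0.0876
finger_force: 0.0
```

>>> drive_tool --pt "0.0878 0 0 0.01 0 0 0" --pt "0.0878 0 0 0.03 0 0 0" --pt "0.0878 0 0 0.06 0 0 0" --pt "0.0878 0 0 0.1 0 0 0" --pt "0.0878 0 0 0.14 0 0 0" --pt "0.0878 0 0 0.16 0 0 0" --pt "0.0878 0 0 0.16 0 0 0" --pt "0.0878 0 0 0.16 0 0 0"

```text
time: 11.62
position: [0.5235, -0.2297, 0.3295]
eef_rot: [-179.9, -0.0, 84.7]
contact_force: [0.3, -0.5, -0.0]
width: 0.0878
finger_force: 0.0
```

```bash
python3 -c "
from h import *
o=observe();snap('wrist','w3');snap('side','s3');print(o['time'],o['position'],o['width'])
im,d,P=cloud('w3');H=cv2.cvtColor(im,cv2.COLOR_RGB2HSV);h,s=H[...,0].astype(int),H[...,1]
for m in [((h<4)|(h>175)),abs(h-27)<5]:
    q=P[m&(s>150)&(d>0)&(P[...,2]>.195)&(P[...,2]<.225)];print(q.mean(0),q.max(0),cv2.minAreaRect((q[:,:2]*1000).astype(np.float32)))
a=np.hstack([cv2.imread('pics/w3.png'),cv2.imread('pics/s3.png')[:,100:]]);cv2.imwrite('pics/c3.png',cv2.resize(a,(800,330)))
"
```

```text
11.625 [ 0.52352844 -0.22973353  0.32945876] 0.08783079716863061
[ 0.52494777 -0.22978586  0.20562509] [ 0.53455712 -0.21591659  0.20813171] ((524.7368774414062, -231.03280639648438), (29.742197036743164, 17.50027084350586), 85.2646484375)
[ 0.53303348 -0.14247542  0.20622663] [ 0.54235662 -0.12763188  0.20889481] ((533.0682983398438, -142.59657287597656), (28.929475784301758, 16.867040634155273), 84.76268768310547)
```

View pics/c3.png

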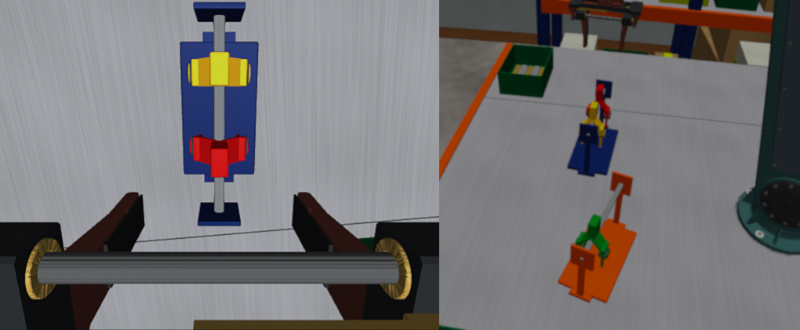

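Red hangs straight on the blue rail at (218,155), between the stops. Yellow and green are where they were, and the gripper is clear.

```bash
python3 -c "
from station import job
print(job.finish_job())"
```

```text
the job is handed in; nothing more can be done
None
```

The red carrier now hangs straight on the blue stand's rail, between the end stops and about 90 mm from yellow; green and yellow were not moved, the gripper is clear, and the job was handed in at about 12 s.

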